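# Heft the reagent jars and hold up the heaviest

### The job

Slide the metal keeper bar on the wooden jar rack all the way to the back, away from the robot, so that the three closed jars are free. Then heft each jar in turn, starting with the left one as seen from the robot, then the middle, then the right, lifting each a few centimetres straight up and standing the lighter two back in holes of the rack; find the heaviest by feel. Finish still holding the heaviest jar upright and motionless in the gripper, its base higher than the caps of the other two jars, which stand down in the rack with the keeper still at the back; do not knock or shift the dropper bottle, beaker or tumbler.

Things in the scene. Friction and masses are not known exactly. Their poses are not given: they have to be found in the camera images.
- rack: fixed wooden rack. Origin on the bench under the middle hole; x to its back (away from the robot), y to its left, z up. Base board x -45..125, y +-182 mm, top at 12 mm: the jars stand on it. Holed board x -45..45, y +-155, 40 to 52 mm high, three round holes 54 mm wide at x 0, y 95 (left), 0, -95 mm. Jars reach 132 mm above the bench
- keeper (a joint): keeper position in m: 0 to 0.012 at the start (over the caps, jars locked in), 0.085 at its rear stop. Slides along the rack's +x, friction 2.5 N, stays where left. An aluminium bridge: bar 30 mm deep (x), 350 mm wide (y), from 137 to 147 mm above the bench, with a 10 mm thick leg at each end, y +-168 mm
- keeper_knob (a point): point to grip on the keeper's upright red knob, a cylinder 24 mm wide on the middle of the bar, from 147 to 189 mm above the bench. The point is on its axis, 175 mm above the bench; it moves with the keeper (joint value 0: at x 0, y 0 of the rack)
- jar_p: one of three identical closed white plastic jars (the name tells neither weight nor place): upright cylinder 48 mm wide, 94 mm tall, with a 46 mm wide screw cap, 120 mm tall in all. Origin: centre of its underside, z up. Starts in one of the rack's holes. Two weigh 0.15 to 0.27 kg, the heaviest 0.43 to 0.53 kg; 20 N of grip holds it
- jar_q: one of three identical closed white plastic jars (the name tells neither weight nor place): upright cylinder 48 mm wide, 94 mm tall, with a 46 mm wide screw cap, 120 mm tall in all. Origin: centre of its underside, z up. Starts in one of the rack's holes. Two weigh 0.15 to 0.27 kg, the heaviest 0.43 to 0.53 kg; 20 N of grip holds it
- jar_r: one of three identical closed white plastic jars (the name tells neither weight nor place): upright cylinder 48 mm wide, 94 mm tall, with a 46 mm wide screw cap, 120 mm tall in all. Origin: centre of its underside, z up. Starts in one of the rack's holes. Two weigh 0.15 to 0.27 kg, the heaviest 0.43 to 0.53 kg; 20 N of grip holds it
- dropper_bottle: bystander, loose: amber glass bottle with red dropper bulb, 46 mm in diameter, 102 mm tall. Origin: centre of its underside
- beaker: bystander, loose: clear glass beaker 72 mm in diameter at the rim, 95 mm tall. Origin: centre of its underside
- tumbler: bystander, loose: pale yellow drinks tumbler with steel lid, 76 mm in diameter, 135 mm tall. Origin: centre of its underside

How it is judged:
On the way, in this order (a step that is already met when the one before it is completed fails the run):
1. the keeper is slid to its rear stop (within 7 mm) (value of joint keeper above 0.078 m), for 0.1 s.
2. the left jar is held off its seat by 10 mm or more, over its hole (((z of jar_p in the frame of rack above 0.022 m and y of jar_p in the frame of rack between 0.055 and 0.135 m and contact force between the fingers and jar_p above 0.5 N) or (z of jar_q in the frame of rack above 0.022 m and y of jar_q in the frame of rack between 0.055 and 0.135 m and contact force between the fingers and jar_q above 0.5 N) or (z of jar_r in the frame of rack above 0.022 m and y of jar_r in the frame of rack between 0.055 and 0.135 m and contact force between the fingers and jar_r above 0.5 N))), for 0.1 s.
3. the middle jar is held off its seat by 10 mm or more, over its hole (((z of jar_p in the frame of rack above 0.022 m and y of jar_p in the frame of rack between -0.04 and 0.04 m and contact force between the fingers and jar_p above 0.5 N) or (z of jar_q in the frame of rack above 0.022 m and y of jar_q in the frame of rack between -0.04 and 0.04 m and contact force between the fingers and jar_q above 0.5 N) or (z of jar_r in the frame of rack above 0.022 m and y of jar_r in the frame of rack between -0.04 and 0.04 m and contact force between the fingers and jar_r above 0.5 N))), for 0.1 s.
4. the right jar is held off its seat by 10 mm or more, over its hole (((z of jar_p in the frame of rack above 0.022 m and y of jar_p in the frame of rack between -0.135 and -0.055 m and contact force between the fingers and jar_p above 0.5 N) or (z of jar_q in the frame of rack above 0.022 m and y of jar_q in the frame of rack between -0.135 and -0.055 m and contact force between the fingers and jar_q above 0.5 N) or (z of jar_r in the frame of rack above 0.022 m and y of jar_r in the frame of rack between -0.135 and -0.055 m and contact force between the fingers and jar_r above 0.5 N))), for 0.1 s.
At the end, for the whole second after the job is handed in: Fingers alone hold the heaviest jar: base over 135 mm above the bench, within 14 deg of upright, under 30 mm/s, touching nothing else. The lighter two stand on the rack's floor (5 mm, 8 deg; each weighs under 3.5 N), not touched. Keeper within 10 mm of its rear stop (((height (world z) of jar_p above 0.135 m and angle between jar_p's own z axis and vertical below 0.25 rad and linear speed of jar_p below 0.03 m/s and contact force between the fingers and jar_p above 1 N and contact force between jar_p and rack below 0.1 N and contact force between jar_p and jar_q below 0.1 N and contact force between jar_p and jar_r below 0.1 N and contact force between jar_p and dropper_bottle below 0.1 N and contact force between jar_p and beaker below 0.1 N and contact force between jar_p and tumbler below 0.1 N and (z of jar_q in the frame of rack between 0.007 and 0.017 m and x of jar_q in the frame of rack between -0.02 and 0.02 m and angle between jar_q's own z axis and vertical below 0.15 rad and contact force between rack and jar_q between 0.8 and 3.5 N and contact force between the fingers and jar_q below 0.1 N) and (z of jar_r in the frame of rack between 0.007 and 0.017 m and x of jar_r in the frame of rack between -0.02 and 0.02 m and angle between jar_r's own z axis and vertical below 0.15 rad and contact force between rack and jar_r between 0.8 and 3.5 N and contact force between the fingers and jar_r below 0.1 N)) or (height (world z) of jar_q above 0.135 m and angle between jar_q's own z axis and vertical below 0.25 rad and linear speed of jar_q below 0.03 m/s and contact force between the fingers and jar_q above 1 N and contact force between jar_q and rack below 0.1 N and contact force between jar_q and jar_p below 0.1 N and contact force between jar_q and jar_r below 0.1 N and contact force between jar_q and dropper_bottle below 0.1 N and contact force between jar_q and beaker below 0.1 N and contact force between jar_q and tumbler below 0.1 N and (z of jar_p in the frame of rack between 0.007 and 0.017 m and x of jar_p in the frame of rack between -0.02 and 0.02 m and angle between jar_p's own z axis and vertical below 0.15 rad and contact force between rack and jar_p between 0.8 and 3.5 N and contact force between the fingers and jar_p below 0.1 N) and (z of jar_r in the frame of rack between 0.007 and 0.017 m and x of jar_r in the frame of rack between -0.02 and 0.02 m and angle between jar_r's own z axis and vertical below 0.15 rad and contact force between rack and jar_r between 0.8 and 3.5 N and contact force between the fingers and jar_r below 0.1 N)) or (height (world z) of jar_r above 0.135 m and angle between jar_r's own z axis and vertical below 0.25 rad and linear speed of jar_r below 0.03 m/s and contact force between the fingers and jar_r above 1 N and contact force between jar_r and rack below 0.1 N and contact force between jar_r and jar_p below 0.1 N and contact force between jar_r and jar_q below 0.1 N and contact force between jar_r and dropper_bottle below 0.1 N and contact force between jar_r and beaker below 0.1 N and contact force between jar_r and tumbler below 0.1 N and (z of jar_p in the frame of rack between 0.007 and 0.017 m and x of jar_p in the frame of rack between -0.02 and 0.02 m and angle between jar_p's own z axis and vertical below 0.15 rad and contact force between rack and jar_p between 0.8 and 3.5 N and contact force between the fingers and jar_p below 0.1 N) and (z of jar_q in the frame of rack between 0.007 and 0.017 m and x of jar_q in the frame of rack between -0.02 and 0.02 m and angle between jar_q's own z axis and vertical below 0.15 rad and contact force between rack and jar_q between 0.8 and 3.5 N and contact force between the fingers and jar_q below 0.1 N))) and value of joint keeper above 0.075 m); the arm keeps its last pose, push and grip.
It fails at once if the dropper bottle is shifted by more than 20 mm or tipped by more than 30 degrees (distance of dropper_bottle from where it was at the start of the episode above 0.02 m or angle between dropper_bottle's own z axis and vertical above 0.52 rad).
It fails at once if the beaker is shifted by more than 20 mm or tipped by more than 30 degrees (distance of beaker from where it was at the start of the episode above 0.02 m or angle between beaker's own z axis and vertical above 0.52 rad).
It fails at once if the tumbler is shifted by more than 20 mm or tipped by more than 30 degrees (distance of tumbler from where it was at the start of the episode above 0.02 m or angle between tumbler's own z axis and vertical above 0.52 rad).
It also fails if it takes over 72 s, if anything falls off the work surface, if the arm or the gripper's body presses on something with over 40 N, if the wrist force passes 120 N, or if a joint passes its speed limit or range.

### The arm

A 6-joint arm with a two-finger parallel gripper is mounted at the origin on the work surface. World frame = base frame: x ahead of the robot, y to its left, z up, the work surface at z = 0. Lengths are in m, angles in rad, forces in N, time in s.
With the tool pointing down it reaches from about 0.35 to 0.775 m from the base axis. Payload 7.3 kg.
Tool frame: the origin (TCP) lies on the front face of the gripper's body, between the roots of the fingers; the fingertips stand 66 mm ahead of it and the grasp point (between the pads) lies 47 mm ahead of it; z points along the fingers, y is the direction in which the jaws open and shut (so a half turn about z gives the same grasp; the last joint's range is limited). The gripper opens to 92 mm and grips with 3 to 60 N. Pads are 19 mm wide; open, the fingers measure 130 mm over their backs; the gripper's body (75 mm by 190 mm) begins 47 mm behind the grasp point.
Start: joints at [1.178, 0.342, 1.524, -0, 1.275, -0.146], TCP at [0.128, 0.509, 0.292] pointing down, gripper open.
Joint ranges: [-2.53, 2.53], [-0.77, 2.02], [0.04, 2.7], [-1, 4.14], [0.28, 2.66], [-3.11, 3.11]. Speed limits (rad/s): [2.57, 2.57, 3.14, 3.14, 3.14, 3.14].

### API

Orientations are given as [roll, pitch, yaw] about the fixed x, y, z axes, in that order (R = Rz(yaw) Ry(pitch) Rx(roll)).
In Python, from cell import observe, read_camera, hand_in, search_frame, tip_of gives the robot as it stands. The module is installed in compiled form; this text tells all that it offers.
- The arm moves only by the tool apply_moves, never from a script. Its argument "motion" is a list of rows, each an object with "offset": the shift along the tool's x, y, z in mm, a list of three; "rotation": the turn, a rotation vector about the tool's x, y, z in rad, a list of three. In form: [{"offset": [x, y, z], "rotation": [rx, ry, rz]}, ...]. A call has 1 to 12 rows; each row shifts and turns the pose as measured when the row begins, along the tool's axes as they then stand; what a row does not reach is not made up. A row lasts 1/12 s, in which the tool goes at most 41.7 mm and 7.16 degrees, less where a joint would pass 70% of its speed; a pose out of reach is approached as far as the arm can. A call with a gripper value outside its range is refused whole. "grip" is the closure, from 0 (fully open) to 1 (shut), set as the call begins (left out, the last holds). The fingers move at their own pace and stop on an object; "grip_force" is the grip in N (left out, the last holds). Time passes only in rows, so rows that do not move let the fingers close. It gives the time, the measured TCP pose, the force and the opening at its end, in the units of the state.
- observe(): the state, without advancing time (a new reading comes with each control period).
- read_camera(name): name is "scene" or "top" or "wrist"; returns a dict with "img" (400x640x3 uint8, red, green, blue), "camera_matrix" (3x3 intrinsics, pixels), "R" (3x3) and "t" (3): a world point X has camera coordinates R X + t; the wrist camera has in their place "tool_from_camera" (4x4, takes a point from camera to tool coordinates, whose origin is the TCP and whose axes are the flange's). Camera axes: x right, y down, z forward; pixel columns grow to the right and rows downward; lengths in m; the calibration is good to about 2 mm. A picture is of the moment at which its call begins: read the wrist's pose just before it. There is no depth.
- hand_in(): hands the job in, once; it reports no verdict.
Trained networks look in a picture, given as the dict that the camera call returned (one of the last four; its "shot" number tells which), for a name from the list of things; names that differ only in an ending like _2 or _b are one class to them, and where a whole thing is asked for, a point or a joint stands for the part that bears it (a point fixed in the world has none). Each returns a list of dicts, best first, with "score" (0 to 1); they miss things now and then, are a little off and sometimes report something else, mostly with a low value. They report only what shows in the picture. A call takes as long as a camera call.
- search_frame(query, picture): "location" ([x, y, z] in m, in world coordinates, good to about 4 mm: the middle of the surface that is visible of it).
- tip_of(query, picture): "location" ([x, y, z] in m, in world coordinates, good to about 4 mm: a listed point, or the origin of a listed thing).
The state is a dict: "time": time; "qpos": joint angles; "qvel": joint speeds; "joint_efforts": joint torques, N m; "tool_pos": TCP position; "tool_rot": TCP orientation; "contact_force": force on the tool from outside, world axes, zero at the start; "torque": the same for the moment, N m; "opening": finger opening in m.
Only numpy, scipy, OpenCV 4.12 (cv2) and the standard library are available. Lean on these libraries where they do the work, as an engineer would, in place of code of your own. Each camera call takes 0.05 s, during which the arm holds its last target.

## Working session

There is one attempt and no reset: what is moved stays moved. The work goes in short steps, Python scripts to look and compute and a tool call to move; the robot and the scene stay as the last step left them, time stands still between calls to the robot, and variables do not carry over. Pictures are saved under pics/ and viewed, and the job is handed in when it is done.

Besides the shell and the picture viewer there is one more tool, called after "Emit:" by a JSON object that holds its "name" and its "arguments". apply_moves: Moves the arm, as the interface text tells. Its arguments: {"type":"object","properties":{"motion":{"type":"array"},"grip":{"type":"number"},"grip_force":{"type":"number"}},"required":["motion"]}

```bash
mkdir -p pics
python3 - <<'E'
from cell import *
import cv2
s=observe();print({k:(v if not hasattr(v,'round') else v) for k,v in s.items()})
for n in ("scene","top"):
    p=read_camera(n)
    cv2.imwrite(f"pics/{n}0.png",p["img"][:,:,::-1])
    for q in ("rack","keeper_knob","jar_p","dropper_bottle","beaker","tumbler"):
        for f in (search_frame,tip_of):
            r=f(q,p);print(n,q,f.__name__,[([round(float(x),3) for x in d["location"]],round(d["score"],2)) for d in r[:4]])
    if n=="top":print(p["camera_matrix"],p["R"],p["t"])
E
```

```text
{'time': 0.0, 'qpos': array([ 1.17802208e+00,  3.42679923e-01,  1.52501267e+00, -1.76847254e-05,
        1.27543079e+00, -1.46015289e-01]), 'qvel': array([-0.00032156, -0.00086431,  0.00043657, -0.00033853, -0.00061207,
       -0.00030439]), 'joint_efforts': array([-2.13531515e-03, -4.31246924e+01, -2.44223052e+01,  7.17605883e-02,
        5.56988013e-02, -9.17575017e-05]), 'tool_pos': array([0.12810542, 0.50880354, 0.29156863]), 'tool_rot': array([-3.14007575e+00, -2.05985797e-04,  2.89483870e+00]), 'contact_force': array([ 0.39846943, -0.93852762, -0.41504871]), 'torque': array([-0.02999072,  0.03816   , -0.02107883]), 'opening': 0.09186533208877012}
scene rack call [([0.536, -0.001, 0.024], 0.67)]
scene rack call [([0.49, 0.017, 0.002], 0.89)]
scene keeper_knob call [([0.508, 0.012, 0.151], 0.86)]
scene keeper_knob call []
scene jar_p call [([0.535, 0.095, 0.094], 0.79), ([0.514, 0.004, 0.095], 0.61), ([0.492, -0.084, 0.093], 0.57)]
scene jar_p call [([0.471, -0.076, 0.01], 0.73), ([0.511, 0.108, 0.014], 0.72), ([0.5, 0.013, 0.012], 0.67)]
scene dropper_bottle call [([0.451, -0.38
[... 559 characters left out ...]
, 0.013], 0.44), ([0.495, 0.012, 0.01], 0.41)]
top dropper_bottle call [([0.437, -0.379, 0.051], 0.53)]
top dropper_bottle call [([0.44, -0.387, -0.0], 0.53)]
top beaker call [([0.63, -0.468, 0.053], 0.94), ([0.436, -0.375, 0.054], 0.51)]
top beaker call [([0.625, -0.459, 0.005], 0.75)]
top tumbler call [([0.552, 0.444, 0.133], 0.63), ([0.501, 0.098, 0.131], 0.18)]
top tumbler call [([0.559, 0.459, -0.004], 0.76)]
[[501.30798084   0.         323.11815374]
 [  0.         501.30798084 194.49915788]
 [  0.           0.           1.        ]] [[ 0.00426239 -0.99991764 -0.01210562]
 [-0.9954044  -0.00308442 -0.09571084]
 [ 0.09566562  0.01245794 -0.99533557]] [-0.00546192  0.51378329  1.51649693]
```

View pics/top0.png

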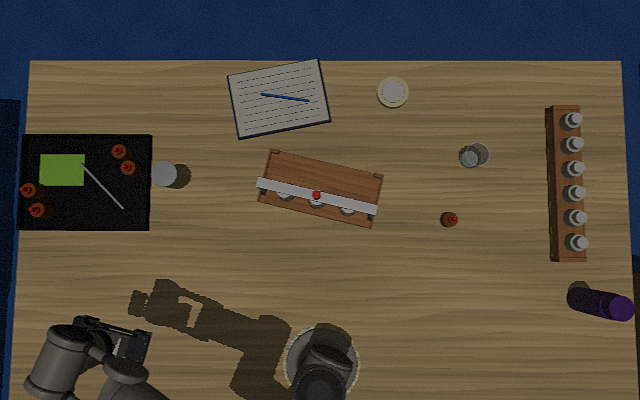

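View pics/scene0.png

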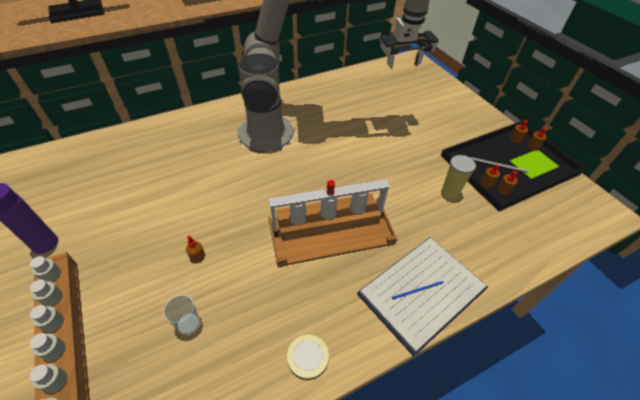

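The rack sits near (0.50, 0.012), turned by about -0.21 rad, with the knob at top pixel (316,195). The bystanders are well to the sides. Next I'll measure the yaw more precisely.

```bash
cat > h.py <<'E'
import numpy as np
def ray(p,uv,z):
    K,R,t=p["camera_matrix"],np.array(p["R"]),np.array(p["t"])
    d=R.T@np.linalg.solve(K,[uv[0],uv[1],1.]); c=-R.T@t
    return c+d*(z-c[2])/d[2]
def proj(p,X):
    K,R,t=p["camera_matrix"],np.array(p["R"]),np.array(p["t"])
    x=K@(R@np.array(X,float)+t); return x[:2]/x[2]
E
python3 - <<'E'
from cell import *
from h import *
import cv2
p=read_camera("top"); im=p["img"]
# bright gray bar
hsv=cv2.cvtColor(im,cv2.COLOR_RGB2HSV)
m=((hsv[...,1]<40)&(hsv[...,2]>110)).astype(np.uint8)*255
roi=np.zeros_like(m);roi[170:220,245:390]=m[170:220,245:390]
n,l,st,c=cv2.connectedComponentsWithStats(roi)
for i in range(1,n):
    if st[i,4]>20:print(st[i],c[i])
i=1+np.argmax(st[1:,4]);ys,xs=np.where(l==i)
P=np.array([ray(p,(x,y),.147)[:2] for x,y in zip(xs,ys)])
r=cv2.minAreaRect((P*1000).astype(np.float32));print(r)
red=((hsv[...,1]>150)&(im[...,0]>120)&((hsv[...,0]<8)|(hsv[...,0]>172))).astype(np.uint8)
ys,xs=np.where(red[185:205,305:327]);print("knob",xs.mean()+305,ys.mean()+185,ray(p,(xs.mean()+305,ys.mean()+185),.185))
def draw(ps,X0,Y0,a,k):
    v=cv2.resize(im[130:240,240:400],None,fx=5,fy=5,interpolation=cv2.INTER_CUBIC)[:,:,::-1].copy()
    def W(x,y,z):
        return [X0+x*np.cos(a)-y*np.sin(a),Y0+x*np.sin(a)+y*np.cos(a),z]
    def poly(pts):
        q=np.array([(proj(p,W(*t))-[240,130]+.5)*5 for t in pts],np.int32);cv2.polylines(v,[q],True,(0,255,0),1)
    poly([(-.045,-.182,.012),(.125,-.182,.012),(.125,.182,.012),(-.045,.182,.012)])
    poly([(k-.015,-.175,.147),(k+.015,-.175,.147),(k+.015,.175,.147),(k-.015,.175,.147)])
    cv2.imwrite(ps,v)
draw("pics/ov1.png",.495,.014,-.213,.006)
E
```

```text
[ 256  177  122   38 1268] [316.34305994 196.10962145]
((493.52239990234375, 16.330642700195312), (349.7197265625, 40.58509826660156), 76.61672973632812)
knob 315.7894736842105 194.1578947368421 [0.49926579 0.01460664 0.185     ]
```

View pics/ov1.png

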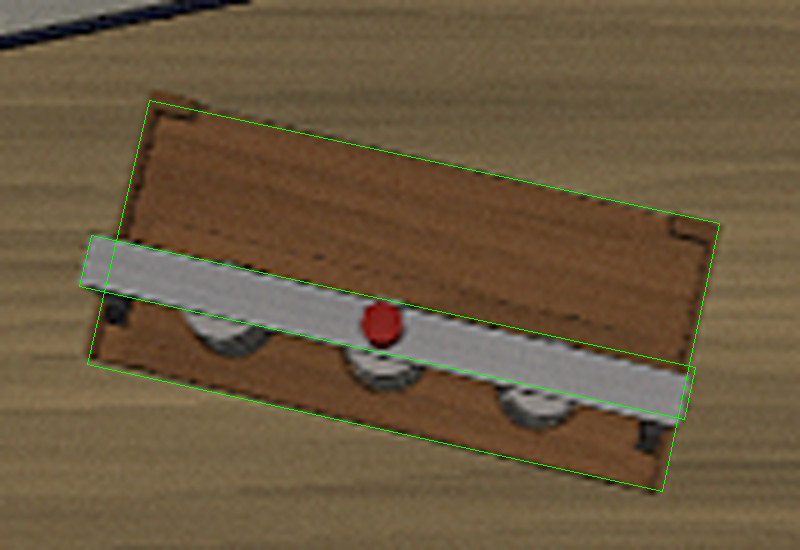

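Emit:
{"name": "apply_moves", "arguments": {"motion": [{"offset": [-31,-26,0],"rotation": [0,0,-0.019]},{"offset": [-31,-26,0],"rotation": [0,0,0]},{"offset": [-31,-26,0],"rotation": [0,0,0]},{"offset": [-31,-26,0],"rotation": [0,0,0]},{"offset": [-31,-26,0],"rotation": [0,0,0]},{"offset": [-31,-26,0],"rotation": [0,0,0]},{"offset": [-31,-26,0],"rotation": [0,0,0]},{"offset": [-31,-26,0],"rotation": [0,0,0]},{"offset": [-31,-26,0],"rotation": [0,0,0]},{"offset": [-31,-26,0],"rotation": [0,0,0]},{"offset": [-31,-26,0],"rotation": [0,0,0]},{"offset": [-31,-26,0],"rotation": [0,0,0]}], "grip": 0.3, "grip_force": 20}}

```text
time: 2.35
tool_pos: [0.4256, 0.1142, 0.2922]
tool_rot: [3.135, 0.004, 2.929]
contact_force: [0.2, 0.2, 0.6]
opening: 0.0643
```

```bash
cat >> h.py <<'E'
def loc(s,X,yawt,tz=None):
    """tool-axis offset (mm) to target X (tcp), and yaw remainder"""
    from scipy.spatial.transform import Rotation as Ro
    R=Ro.from_euler('xyz',s["tool_rot"]).as_matrix()
    Rt=Ro.from_euler('xyz',[np.pi,0,yawt]).as_matrix()
    return np.round(R.T@(np.array(X)-s["tool_pos"])*1000,1), np.round(Ro.from_matrix(R.T@Rt).as_rotvec(),4)
E
python3 - <<'E'
from cell import *
from h import *
s=observe();print(s["time"],s["tool_pos"],s["tool_rot"],s["opening"],s["contact_force"])
print(loc(s,[.4995,.0135,.29],np.pi-.228))
E
```

```text
2.35 [0.42562832 0.11421722 0.29224201] [3.13483911 0.00374189 2.9293699 ] 0.0642571573095924 [0.17889308 0.23699462 0.62971401]
(array([-93.4, -82.9,   2. ]), array([0.0068, 0.0037, 0.0158]))
```

Emit:
{"name": "apply_moves", "arguments": {"motion": [{"offset": [-31,-28,0],"rotation": [0.007,0.004,0.016]},{"offset": [-31,-28,0],"rotation": [0,0,0]},{"offset": [-31,-27,0],"rotation": [0,0,0]},{"offset": [0,0,0],"rotation": [0,0,0]},{"offset": [0,0,0],"rotation": [0,0,0]}]}}

```text
time: 2.77
tool_pos: [0.5009, 0.0048, 0.2922]
tool_rot: [-3.14, 0.003, 2.903]
contact_force: [-0.4, -0.4, -1.9]
opening: 0.0642
```

Run:
```python
from cell import *
from h import *
import cv2
s=observe();print(s["time"],s["tool_pos"],s["tool_rot"],s["opening"],s["contact_force"])
p=read_camera("wrist");cv2.imwrite("pics/w1.png",p["img"][:,:,::-1])
print(p["tool_from_camera"],p["camera_matrix"])
for q in ("keeper_knob","jar_p"):
  for f in (search_frame,tip_of):
    print([(np.round(d["location"],3),round(d["score"],2)) for d in f(q,p)[:4]])
print(loc(s,[.4995,.0135,.29],np.pi-.228))
```

```text
2.7667 [0.50089011 0.00480041 0.29216409] [-3.14036104  0.00333455  2.90325928] 0.06417491006660982 [-0.35303207 -0.44572983 -1.86069351]
[[-6.27725153e-04 -9.58101818e-01 -2.86427152e-01  7.74028037e-02]
 [ 9.99999737e-01 -4.97756824e-04 -5.26567642e-04 -3.53925436e-04]
 [ 3.61934345e-04 -2.86427407e-01  9.58101878e-01 -9.35027394e-02]
 [ 0.00000000e+00  0.00000000e+00  0.00000000e+00  1.00000000e+00]] [[343.09565636   0.         317.26151348]
 [  0.         343.09565636 200.5418712 ]
 [  0.           0.           1.        ]]
[(array([0.494, 0.022, 0.145]), 0.97)]
[(array([0.498, 0.018, 0.173]), 0.69)]
[(array([0.496, 0.101, 0.105]), 0.95), (array([ 0.458, -0.07 ,  0.105]), 0.67), (array([0.477, 0.018, 0.114]), 0.57)]
[(array([0.515, 0.108, 0.011]), 0.8), (array([0.497, 0.014, 0.008]), 0.76), (array([ 0.474, -0.077,  0.008]), 0.72)]
(array([3.4, 8.1, 2.1]), array([-0.0012,  0.0033, -0.0103]))
```

View pics/w1.png

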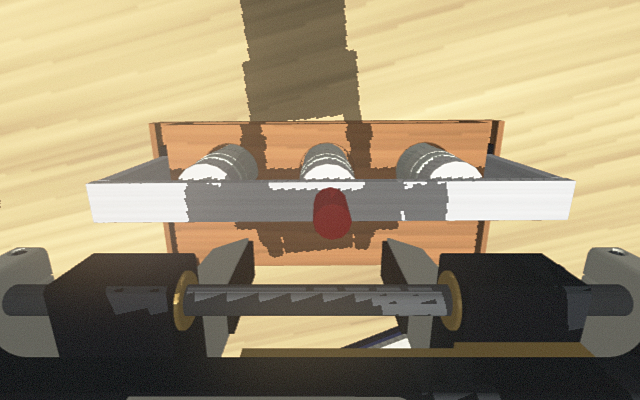

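```bash
cat >> h.py <<'E'
def wray(p,s,uv,z):
    from scipy.spatial.transform import Rotation as Ro
    T=np.eye(4);T[:3,:3]=Ro.from_euler('xyz',s["tool_rot"]).as_matrix();T[:3,3]=s["tool_pos"]
    T=T@np.array(p["tool_from_camera"])
    d=T[:3,:3]@np.linalg.solve(p["camera_matrix"],[uv[0],uv[1],1.]);c=T[:3,3]
    return c+d*(z-c[2])/d[2]
E
python3 - <<'E'
from cell import *
from h import *
import cv2
s=observe();p=read_camera("wrist");im=p["img"]
a=wray(p,s,(89,219.5),.147);b=wray(p,s,(574,219.5),.147);print("bar front? edge",a,b,np.arctan2(*( (a-b)[:2]*[1,1]))) 
a2=wray(p,s,(88,183),.147);b2=wray(p,s,(575,181),.147);print(a2,b2,a2-b2)
a=wray(p,s,(151,123),.012);b=wray(p,s,(503,121),.012);print("base front",a,b)
print("knobtop",wray(p,s,(332,226),.189))
v=cv2.resize(im[160:260,270:390],None,fx=6,fy=6);cv2.imwrite("pics/w1z.png",v[:,:,::-1])
E
```

```text
bar front? edge [ 0.4695985  -0.15987231  0.147     ] [0.55267529 0.18928325 0.147     ] -2.9079998771603544
[ 0.44361002 -0.14888216  0.147     ] [0.52293424 0.19059086 0.147     ] [-0.07932422 -0.33947302  0.        ]
base front [ 0.40913214 -0.15410369  0.012     ] [0.49402899 0.21097197 0.012     ]
knobtop [0.50007785 0.0160806  0.189     ]
```

View pics/w1z.png

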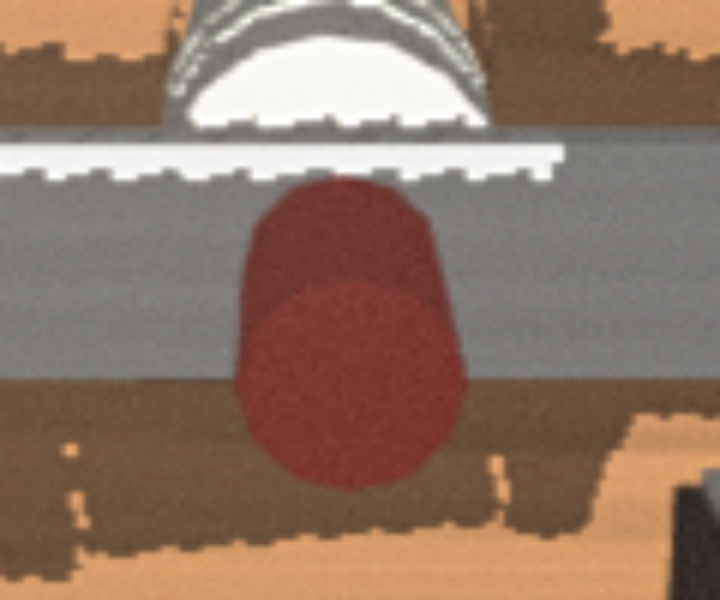

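Run:
```python
from cell import *
from h import *
s=observe()
print(loc(s,[.4987,.0138,.222],np.pi-.231))
```

```text
(array([ 2.9,  6. , 70.8]), array([-0.0012,  0.0042, -0.0023]))
```

Emit:
{"name": "apply_moves", "arguments": {"motion": [{"offset": [3,6,20],"rotation": [0,0.004,-0.002]},{"offset": [0,0,25],"rotation": [0,0,0]},{"offset": [0,0,22],"rotation": [0,0,0]},{"offset": [0,0,0],"rotation": [0,0,0]},{"offset": [0,0,0],"rotation": [0,0,0]}]}}

```text
time: 3.48
tool_pos: [0.4976, 0.0191, 0.227]
tool_rot: [-3.141, 0.006, 2.919]
contact_force: [-0.3, -0.6, -0.2]
opening: 0.0643
```

Run:
```python
from cell import *
from h import *
import cv2
s=observe();print(s["time"],s["tool_pos"],s["tool_rot"],s["contact_force"]);print(loc(s,[.4987,.0138,.222],np.pi-.231))
p=read_camera("wrist");cv2.imwrite("pics/w2.png",p["img"][:,:,::-1])
```

```text
3.4833 [0.4976065  0.0191176  0.22698594] [-3.14139741  0.00640033  2.91860789] [-0.31862903 -0.62188458 -0.18766873]
(array([-2.2, -4.9,  5. ]), array([-0.0002,  0.0064,  0.008 ]))
```

View pics/w2.png

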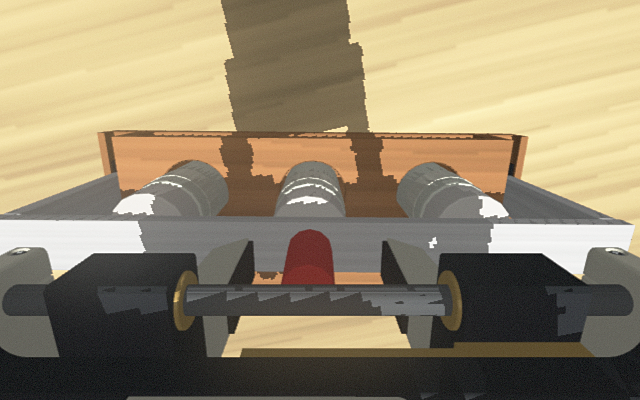

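Emit:
{"name": "apply_moves", "arguments": {"motion": [{"offset": [-2,-5,5],"rotation": [0,0.006,0.008]},{"offset": [0,0,0],"rotation": [0,0,0]},{"offset": [0,0,0],"rotation": [0,0,0]}]}}

```text
time: 3.78
tool_pos: [0.4996, 0.0139, 0.2249]
tool_rot: [3.141, 0.005, 2.911]
contact_force: [-0.1, 0.1, 0.2]
opening: 0.0642
```

Emit:
{"name": "apply_moves", "arguments": {"motion": [{"offset": [0,0,0],"rotation": [0,0,0]},{"offset": [0,0,0],"rotation": [0,0,0]},{"offset": [0,0,0],"rotation": [0,0,0]},{"offset": [0,0,0],"rotation": [0,0,0]},{"offset": [0,0,0],"rotation": [0,0,0]},{"offset": [0,0,0],"rotation": [0,0,0]}], "grip": 1, "grip_force": 20}}

```text
time: 4.28
tool_pos: [0.5006, 0.0132, 0.2271]
tool_rot: [3.141, 0.009, 2.91]
contact_force: [0.4, 0.6, -0.2]
opening: 0.0285
```

Run:
```python
from cell import *
from h import *
import cv2
s=observe();print(s["time"],s["tool_pos"],s["tool_rot"],s["contact_force"],s["opening"]);print(loc(s,[.4987,.0138,.222],np.pi-.231))
```

```text
4.2833 [0.50058555 0.01324044 0.22713436] [3.14074686 0.0089315  2.91010646] [ 0.44966518  0.61252114 -0.15831819] 0.028541462158090815
(array([2. , 0.1, 5.1]), array([ 0.0008,  0.0089, -0.0005]))
```

Emit:
{"name": "apply_moves", "arguments": {"motion": [{"offset": [0,0,1],"rotation": [0,0.005,0]},{"offset": [0,0,1],"rotation": [0,0.004,0]},{"offset": [0,0,1],"rotation": [0,0,0]},{"offset": [0,0,1],"rotation": [0,0,0]}]}}

```text
time: 4.62
tool_pos: [0.5017, 0.0136, 0.2267]
tool_rot: [3.139, 0.004, 2.91]
contact_force: [-2.2, 0.0, 7.7]
opening: 0.023
```

Emit:
{"name": "apply_moves", "arguments": {"motion": [{"offset": [-10,0,0],"rotation": [0,0,0]},{"offset": [-10,0,0],"rotation": [0,0,0]},{"offset": [-10,0,0],"rotation": [0,0,0]},{"offset": [-10,0,0],"rotation": [0,0,0]},{"offset": [-10,0,0],"rotation": [0,0,0]},{"offset": [-10,0,0],"rotation": [0,0,0]}]}}

```text
time: 5.12
tool_pos: [0.5587, 0.0002, 0.2267]
tool_rot: [3.14, -0.006, 2.911]
contact_force: [-3.6, 1.2, 3.4]
opening: 0.0237
```

Run:
```python
from cell import *
from h import *
s=observe();print(s["time"],s["tool_pos"],s["tool_rot"],s["contact_force"],s["opening"]);print(loc(s,[.4987,.0138,.222],np.pi-.231))
```

```text
5.1167 [5.58716157e-01 2.32298697e-04 2.26689163e-01] [ 3.14008378 -0.00649441  2.91115309] [-3.58142033  1.24855186  3.35592987] 0.02367096312148269
(array([61.5, -0.5,  5.1]), array([ 0.0015, -0.0065,  0.0006]))
```

Moved about 59 mm with no binding. I'll continue gently until it reaches the stop.

Emit:
{"name": "apply_moves", "arguments": {"motion": [{"offset": [-8,0,0],"rotation": [0,-0.006,0]},{"offset": [-8,0,0],"rotation": [0,0,0]},{"offset": [-5,0,0],"rotation": [0,0,0]},{"offset": [-4,0,0],"rotation": [0,0,0]},{"offset": [-4,0,0],"rotation": [0,0,0]}]}}

```text
time: 5.53
tool_pos: [0.5832, -0.0055, 0.2261]
tool_rot: [3.141, -0.021, 2.911]
contact_force: [-17.4, 1.8, 12.9]
opening: 0.0233
```

Emit:
{"name": "apply_moves", "arguments": {"motion": [{"offset": [-4,0,0],"rotation": [0,0,0]},{"offset": [-4,0,0],"rotation": [0,0,0]},{"offset": [-4,0,0],"rotation": [0,0,0]}]}}

```text
time: 5.78
tool_pos: [0.5857, -0.006, 0.2256]
tool_rot: [-3.14, -0.049, 2.913]
contact_force: [-16.2, 2.5, 11.6]
opening: 0.0238
```

Run:
```python
from cell import *
from h import *
s=observe();print(s["time"],s["tool_pos"],s["tool_rot"],s["contact_force"],s["opening"]);print(loc(s,[.4987,.0138,.222],np.pi-.231))
```

```text
5.7833 [ 0.58565099 -0.00595479  0.2255829 ] [-3.13995637 -0.04922416  2.91283825] [-16.22932753   2.4787533   11.55092383] 0.02377019748651059
(array([88.9, -0.5,  8. ]), array([-0.0017, -0.0492,  0.0023]))
```

Emit:
{"name": "apply_moves", "arguments": {"motion": [{"offset": [2,0,0],"rotation": [0,-0.02,0]},{"offset": [0,0,0],"rotation": [0,0,0]},{"offset": [0,0,0],"rotation": [0,0,0]},{"offset": [0,0,0],"rotation": [0,0,0]},{"offset": [0,0,0],"rotation": [0,0,0]}], "grip": 0.25}}

```text
time: 6.2
tool_pos: [0.5847, -0.0056, 0.225]
tool_rot: [-3.14, -0.027, 2.913]
contact_force: [0.1, -0.6, 1.1]
opening: 0.0525
```

Emit:
{"name": "apply_moves", "arguments": {"motion": [{"offset": [0,0,-25],"rotation": [0,-0.02,0]},{"offset": [0,0,-25],"rotation": [0,0,0]},{"offset": [10,0,-25],"rotation": [0,0,0]},{"offset": [20,0,0],"rotation": [0,0,0]},{"offset": [30,0,0],"rotation": [0,0,0]},{"offset": [30,0,0],"rotation": [0,0,0]},{"offset": [0,0,0],"rotation": [0,0,0]}]}}

```text
time: 6.78
tool_pos: [0.4974, 0.0141, 0.3016]
tool_rot: [-3.14, -0.007, 2.911]
contact_force: [0.6, 0.5, 0.5]
opening: 0.0687
```

Run:
```python
from cell import *
from h import *
import cv2
s=observe();print(s["time"],s["tool_pos"],s["tool_rot"],s["contact_force"],s["opening"])
p=read_camera("wrist");cv2.imwrite("pics/w3.png",p["img"][:,:,::-1])
for q in ("keeper_knob","jar_p","rack"):
    print([(np.round(d["location"],4),round(d["score"],2)) for d in tip_of(q,p)[:4]])
t=read_camera("top");cv2.imwrite("pics/t3.png",cv2.resize(t["img"][130:250,230:410],None,fx=4,fy=4)[:,:,::-1])
for q in ("keeper_knob","jar_p","rack"):
    print([(np.round(d["location"],4),round(d["score"],2)) for d in tip_of(q,t)[:4]])
```

```text
6.7833 [0.49737918 0.01412307 0.30156658] [-3.13974908 -0.006831    2.91139966] [0.55788188 0.49130205 0.52104884] 0.06874694643127399
[(array([0.5759, 0.0009, 0.1738]), 0.71)]
[(array([0.4983, 0.013 , 0.0129]), 0.97), (array([ 0.4708, -0.0789,  0.0095]), 0.8), (array([0.5141, 0.1073, 0.0135]), 0.72)]
[]
[]
[(array([ 0.4732, -0.0781,  0.0125]), 0.49), (array([0.5001, 0.0119, 0.0124]), 0.46)]
[(array([ 4.961e-01,  1.340e-02, -1.000e-04]), 0.88)]
```

View pics/w3.png

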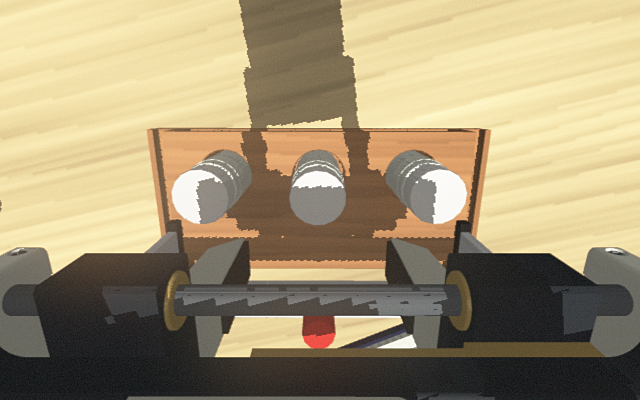

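View pics/t3.png

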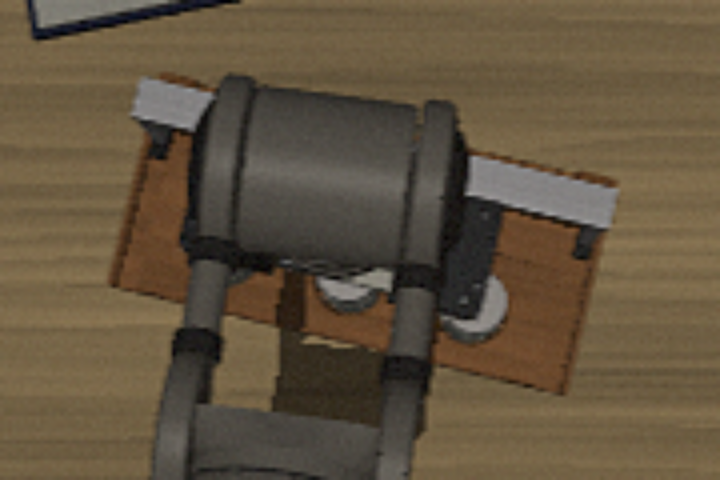

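Run:
```python
from cell import *
from h import *
import cv2
s=observe();p=read_camera("wrist");im=p["img"]
v=cv2.resize(im[140:240,160:480],None,fx=2.5,fy=5);cv2.imwrite("pics/w3z.png",v[:,:,::-1])
for uv in ((200,195),(318,196.5),(440,195)): print(np.round(wray(p,s,uv,.132),4))
print(np.round(wray(p,s,(149,129),.012),4),np.round(wray(p,s,(490,129),.012),4))
```

```text
[ 0.4763 -0.0779  0.132 ]
[0.499  0.0132 0.132 ]
[0.52   0.1078 0.132 ]
[ 0.4145 -0.1574  0.012 ] [0.5004 0.2064 0.012 ]
```

View pics/w3z.png

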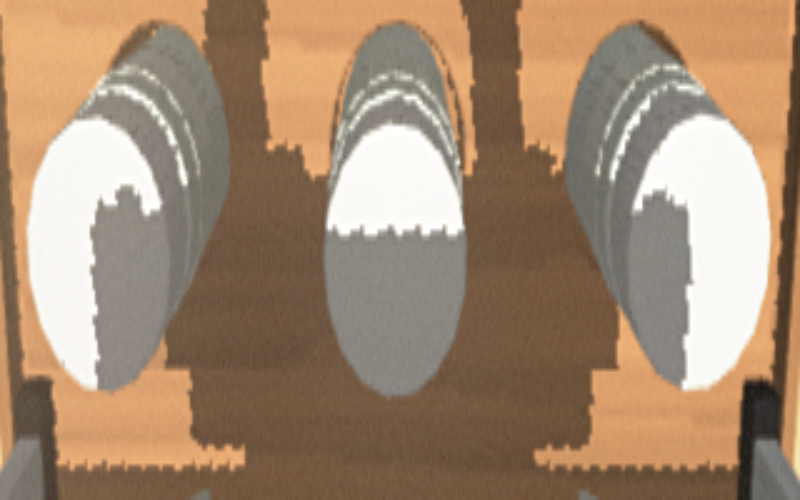

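```bash
cat >> h.py <<'E'
YT=np.pi-.231
RO=np.array([.4955,.0142])
def hole(i): # 1 left,0 mid,-1 right
    return RO+.095*i*np.array([np.sin(.231),np.cos(.231)])
def st(i,z):
    from cell import observe
    s=observe();print("t",round(s["time"],2),np.round(s["tool_pos"],4),np.round(s["tool_rot"],4),"F",np.round(s["contact_force"],2),"T",np.round(s["torque"],3),"op",round(s["opening"],4))
    o,r=loc(s,[*hole(i),z],YT);print("move",o.tolist(),r.tolist());return s
E
python3 -c "
from h import *
st(1,.23)"
```

```text
t 7.23 [0.5018 0.0128 0.3011] [-3.1398 -0.0045  2.9104] F [-0.82 -0.37  0.38] T [-0.058  0.033 -0.018] op 0.069
move [6.2, 95.0, 70.9] [-0.0018, -0.0045, -0.0002]
```

Emit:
{"name": "apply_moves", "arguments": {"motion": [{"offset": [2,24,10],"rotation": [-0.002,-0.004,0]},{"offset": [2,24,10],"rotation": [0,0,0]},{"offset": [1,24,15],"rotation": [0,0,0]},{"offset": [1,20,15],"rotation": [0,0,0]},{"offset": [0,0,10],"rotation": [0,0,0]},{"offset": [0,0,0],"rotation": [0,0,0]},{"offset": [0,0,0],"rotation": [0,0,0]}]}}

```text
time: 7.82
tool_pos: [0.521, 0.1064, 0.2376]
tool_rot: [-3.141, 0.001, 2.907]
contact_force: [-0.2, 0.1, -0.2]
opening: 0.069
```

```bash
python3 -c "
from h import *
from cell import *
import cv2
s=st(1,.14)
p=read_camera('wrist');cv2.imwrite('pics/w4.png',p['img'][:,:,::-1])
print(np.round(wray(p,s,(319,290),.132),4))"
```

```text
t 7.82 [0.521  0.1064 0.2376] [-3.1412e+00  1.0000e-03  2.9072e+00] F [-0.18  0.07 -0.18] T [ 0.029 -0.014  0.019] op 0.069
move [3.8, -0.5, 97.6] [-0.0004, 0.001, -0.0034]
[0.5635 0.0968 0.132 ]
```

View pics/w4.png

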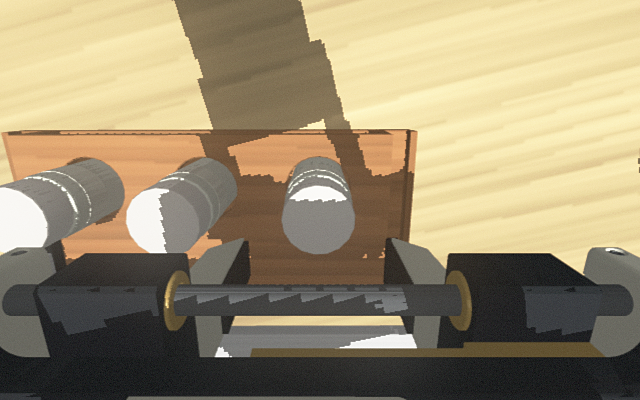

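Emit:
{"name": "apply_moves", "arguments": {"motion": [{"offset": [2,0,20],"rotation": [0,0,-0.003]},{"offset": [1,0,20],"rotation": [0,0,0]},{"offset": [0,0,20],"rotation": [0,0,0]},{"offset": [0,0,15],"rotation": [0,0,0]},{"offset": [0,0,0],"rotation": [0,0,0]}]}}

```text
time: 8.28
tool_pos: [0.5218, 0.1038, 0.1656]
tool_rot: [3.139, 0.012, 2.906]
contact_force: [0.3, -0.7, 0.4]
opening: 0.0689
```

```bash
python3 -c "
from h import *
from cell import *
import cv2
s=st(1,.14)
p=read_camera('wrist');cv2.imwrite('pics/w5.png',p['img'][:,:,::-1])"
```

```text
t 8.28 [0.5218 0.1038 0.1656] [3.1394 0.0118 2.9058] F [ 0.28 -0.73  0.41] T [-0.021  0.031  0.004] op 0.0689
move [5.4, 1.7, 25.5] [0.0021, 0.0118, -0.0048]
```

View pics/w5.png

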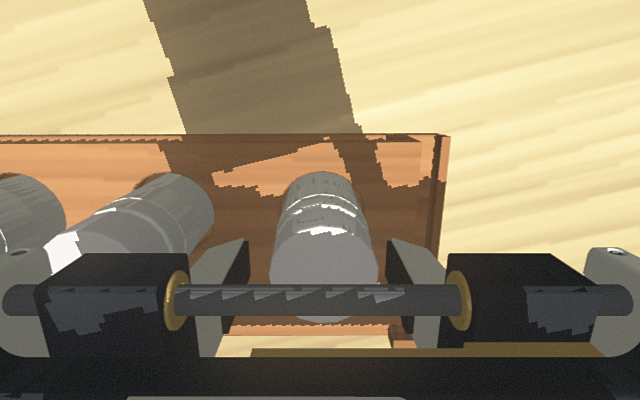

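Emit:
{"name": "apply_moves", "arguments": {"motion": [{"offset": [5,2,12],"rotation": [0.002,0.012,-0.005]},{"offset": [0,0,12],"rotation": [0,0,0]},{"offset": [0,0,3],"rotation": [0,0,0]},{"offset": [0,0,0],"rotation": [0,0,0]}]}}

```text
time: 8.67
tool_pos: [0.5204, 0.1064, 0.1427]
tool_rot: [3.139, 0.007, 2.91]
contact_force: [0.2, 0.2, 0.8]
opening: 0.0692
```

```bash
python3 -c "
from h import *
s=st(1,.14)"
```

```text
t 8.67 [0.5204 0.1064 0.1427] [3.139  0.0073 2.9095] F [0.21 0.15 0.78] T [ 0.011  0.017 -0.048] op 0.0692
move [3.1, -0.4, 2.7] [0.0026, 0.0073, -0.001]
```

Emit:
{"name": "apply_moves", "arguments": {"motion": [{"offset": [3,0,3],"rotation": [0.002,0.007,-0.001]},{"offset": [0,0,0.5],"rotation": [0,0.001,0]},{"offset": [0,0,0.5],"rotation": [0,0.001,0]},{"offset": [0,0,0.5],"rotation": [0,0.001,0]},{"offset": [0,0,0.5],"rotation": [0,0.001,0]},{"offset": [0,0,0],"rotation": [0,0,0]}], "grip": 1, "grip_force": 25}}

```text
time: 9.17
tool_pos: [0.5181, 0.1074, 0.1402]
tool_rot: [3.14, -0.001, 2.911]
contact_force: [-0.5, -0.8, -2.5]
opening: 0.0478
```

```bash
python3 -c "
from h import *
s=st(1,.14);print(s['joint_efforts'])"
```

```text
t 9.17 [0.5181 0.1074 0.1402] [ 3.1401e+00 -1.3000e-03  2.9110e+00] F [-0.45 -0.77 -2.53] T [-0.037 -0.016  0.002] op 0.0478
move [0.7, -0.9, 0.2] [0.0015, -0.0013, 0.0004]
[ 1.35057484e-02 -4.80562305e+01 -1.96626735e+01 -2.31824779e-03
  1.42550259e-01 -4.27457198e-03]
```

Gripped at 47.8 mm. Now I'll lift about 35 mm straight up and settle.

Emit:
{"name": "apply_moves", "arguments": {"motion": [{"offset": [0,0,0],"rotation": [0,0,0]},{"offset": [0,0,-10],"rotation": [0,0,0]},{"offset": [0,0,-10],"rotation": [0,0,0]},{"offset": [0,0,-10],"rotation": [0,0,0]},{"offset": [0,0,0],"rotation": [0,0,0]},{"offset": [0,0,0],"rotation": [0,0,0]},{"offset": [0,0,0],"rotation": [0,0,0]},{"offset": [0,0,0],"rotation": [0,0,0]},{"offset": [0,0,0],"rotation": [0,0,0]}]}}

```text
time: 9.92
tool_pos: [0.5177, 0.1073, 0.173]
tool_rot: [3.14, -0.002, 2.911]
contact_force: [0.6, 0.6, -2.5]
opening: 0.0477
```

```bash
cat > heft.py <<'E'
from h import *
from cell import *
import sys,cv2
i=int(sys.argv[1]);s=st(i,.14)
F=[];n=sys.argv[2]
for k in range(5):
    p=read_camera("wrist");o=observe();F.append(o["contact_force"])
print("F mean",np.round(np.mean(F,0),2),"std",np.round(np.std(F,0),2),o["joint_efforts"].round(2))
cv2.imwrite(f"pics/{n}.png",p["img"][:,:,::-1]); st(i,.14)
E
python3 heft.py 1 w6
```

```text
t 9.92 [0.5177 0.1073 0.173 ] [ 3.1403e+00 -2.3000e-03  2.9110e+00] F [ 0.57  0.58 -2.54] T [ 0.067 -0.049 -0.026] op 0.0477
move [0.2, -0.8, 33.0] [0.0013, -0.0023, 0.0004]
F mean [ 0.17 -0.02 -2.46] std [0.33 0.38 0.32] [  0.   -47.07 -21.01  -0.     0.1    0.  ]
t 10.17 [0.5177 0.1073 0.173 ] [ 3.1403e+00 -2.4000e-03  2.9110e+00] F [-0.03 -0.29 -2.05] T [ 0.008 -0.02  -0.004] op 0.0476
move [0.3, -0.8, 33.0] [0.0012, -0.0024, 0.0004]
```

View pics/w6.png

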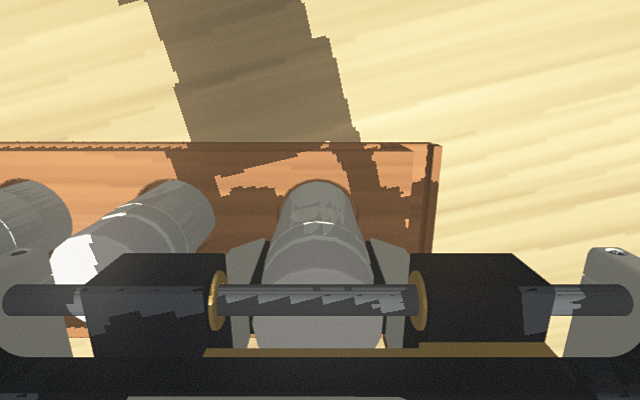

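The left jar is held clear and weighs about 2.5 N, so it is one of the light ones. I'll set it back down.

Emit:
{"name": "apply_moves", "arguments": {"motion": [{"offset": [0,0,10],"rotation": [0,0,0]},{"offset": [0,0,10],"rotation": [0,0,0]},{"offset": [0,0,6],"rotation": [0,0,0]},{"offset": [0,0,3],"rotation": [0,0,0]},{"offset": [0,0,1],"rotation": [0,0,0]},{"offset": [0,0,0],"rotation": [0,0,0]}]}}

```text
time: 10.67
tool_pos: [0.5177, 0.1073, 0.1401]
tool_rot: [3.14, -0.003, 2.911]
contact_force: [-1.8, -0.3, 4.6]
opening: 0.0474
```

```bash
python3 -c "
from h import *
s=st(1,.14)"
```

```text
t 10.67 [0.5177 0.1073 0.1401] [ 3.1405e+00 -2.6000e-03  2.9111e+00] F [-1.8  -0.29  4.57] T [-0.098  0.342 -0.078] op 0.0474
move [0.3, -0.7, 0.1] [0.0011, -0.0026, 0.0005]
```

It is seated, with the force now upward. Release, rise and move over the middle jar.

Emit:
{"name": "apply_moves", "arguments": {"motion": [{"offset": [0,0,0],"rotation": [0,0,0]},{"offset": [0,0,0],"rotation": [0,0,0]},{"offset": [0,0,0],"rotation": [0,0,0]},{"offset": [0,0,0],"rotation": [0,0,0]},{"offset": [0,0,0],"rotation": [0,0,0]},{"offset": [0,0,0],"rotation": [0,0,0]}], "grip": 0.25}}

```text
time: 11.17
tool_pos: [0.5185, 0.1074, 0.1405]
tool_rot: [3.14, -0.0, 2.911]
contact_force: [0.2, -1.4, 0.4]
opening: 0.0687
```

Emit:
{"name": "apply_moves", "arguments": {"motion": [{"offset": [0,0,-20],"rotation": [0,0,0]},{"offset": [0,0,-25],"rotation": [0,0,0]},{"offset": [0,0,-25],"rotation": [0,0,0]},{"offset": [0,0,-20],"rotation": [0,0,0]},{"offset": [0,0,0],"rotation": [0,0,0]}]}}

```text
time: 11.58
tool_pos: [0.5177, 0.1071, 0.2323]
tool_rot: [3.141, -0.005, 2.911]
contact_force: [0.1, -0.2, 0.6]
opening: 0.0688
```

```bash
python3 -c "
from h import *
from cell import *
import cv2
s=st(0,.235)
p=read_camera('wrist');cv2.imwrite('pics/w7.png',p['img'][:,:,::-1])"
```

```text
t 11.58 [0.5177 0.1071 0.2323] [ 3.1413 -0.0055  2.9108] F [ 0.11 -0.23  0.58] T [-0.018 -0.041  0.025] op 0.0688
move [0.4, -95.5, -2.7] [0.0003, -0.0055, 0.0003]
```

View pics/w7.png

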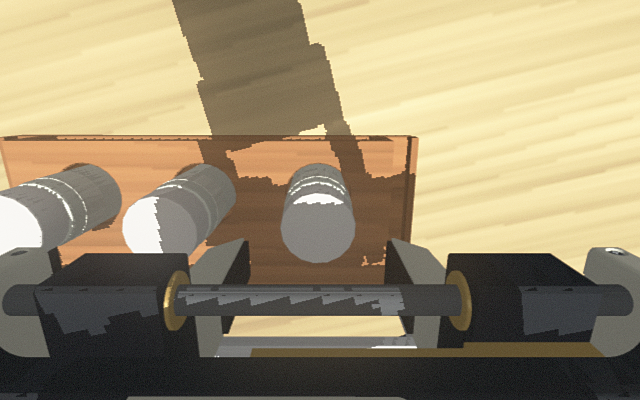

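The left jar is standing upright in its hole, with its cap at about (318,225). Next is the middle jar.

Emit:
{"name": "apply_moves", "arguments": {"motion": [{"offset": [0,-24,0],"rotation": [0,-0.005,0]},{"offset": [0,-24,0],"rotation": [0,0,0]},{"offset": [0,-24,0],"rotation": [0,0,0]},{"offset": [0,-20,0],"rotation": [0,0,0]},{"offset": [0,0,0],"rotation": [0,0,0]},{"offset": [0,0,0],"rotation": [0,0,0]}]}}

```text
time: 12.13
tool_pos: [0.4927, 0.0154, 0.2242]
tool_rot: [-3.141, -0.01, 2.913]
contact_force: [-0.8, 0.1, 0.3]
opening: 0.0689
```

```bash
python3 -c "
from h import *
s=st(0,.14)"
```

```text
t 12.13 [0.4927 0.0154 0.2242] [-3.1409 -0.0102  2.9132] F [-0.76  0.08  0.34] T [-0.022 -0.03   0.014] op 0.0689
move [-3.8, -0.5, 84.2] [-0.0007, -0.0102, 0.0026]
```

Emit:
{"name": "apply_moves", "arguments": {"motion": [{"offset": [-3,0,15],"rotation": [0,-0.01,0.003]},{"offset": [0,0,15],"rotation": [0,0,0]},{"offset": [0,0,20],"rotation": [0,0,0]},{"offset": [0,0,10],"rotation": [0,0,0]},{"offset": [0,0,0],"rotation": [0,0,0]}]}}

```text
time: 12.55
tool_pos: [0.4956, 0.018, 0.1592]
tool_rot: [3.141, -0.002, 2.911]
contact_force: [-0.2, -0.2, 0.1]
opening: 0.0692
```

```bash
python3 -c "
from h import *
from cell import *
import cv2
s=st(0,.14)
p=read_camera('wrist');cv2.imwrite('pics/w8.png',p['img'][:,:,::-1])"
```

```text
t 12.55 [0.4956 0.018  0.1592] [ 3.1412e+00 -1.6000e-03  2.9105e+00] F [-0.16 -0.22  0.15] T [-0.007  0.017 -0.027] op 0.0692
move [-0.8, -3.7, 19.2] [0.0004, -0.0016, -0.0001]
```

View pics/w8.png

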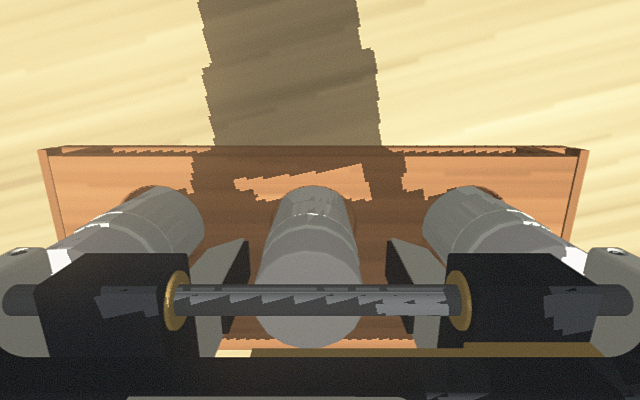

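The middle jar sits a little left in the image, at about (308,290) against a centre of 318. This agrees with the computed -3.7 mm correction.

Emit:
{"name": "apply_moves", "arguments": {"motion": [{"offset": [-1,-4,8],"rotation": [0,0,0]},{"offset": [0,0,8],"rotation": [0,0,0]},{"offset": [0,0,3],"rotation": [0,0,0]},{"offset": [0,0,0],"rotation": [0,0,0]}]}}

```text
time: 12.93
tool_pos: [0.4967, 0.0149, 0.1401]
tool_rot: [3.141, 0.001, 2.912]
contact_force: [-0.9, -0.8, -0.2]
opening: 0.0685
```

```bash
python3 -c "
from h import *
s=st(0,.14)"
```

```text
t 12.93 [0.4967 0.0149 0.1401] [3.1406e+00 7.0000e-04 2.9124e+00] F [-0.88 -0.81 -0.17] T [-0.022  0.018 -0.042] op 0.0685
move [1.1, -1.0, 0.1] [0.001, 0.0007, 0.0018]
```

Emit:
{"name": "apply_moves", "arguments": {"motion": [{"offset": [1,-1,0],"rotation": [0,0,0]},{"offset": [0,0,0],"rotation": [0,0,0]},{"offset": [0,0,0],"rotation": [0,0,0]},{"offset": [0,0,0],"rotation": [0,0,0]},{"offset": [0,0,0],"rotation": [0,0,0]},{"offset": [0,0,0],"rotation": [0,0,0]},{"offset": [0,0,0],"rotation": [0,0,0]}], "grip": 1, "grip_force": 25}}

```text
time: 13.52
tool_pos: [0.4957, 0.0139, 0.141]
tool_rot: [3.14, 0.002, 2.912]
contact_force: [-0.6, -0.1, -2.6]
opening: 0.0473
```

Emit:
{"name": "apply_moves", "arguments": {"motion": [{"offset": [0,0,-10],"rotation": [0,0,0]},{"offset": [0,0,-10],"rotation": [0,0,0]},{"offset": [0,0,-10],"rotation": [0,0,0]},{"offset": [0,0,0],"rotation": [0,0,0]},{"offset": [0,0,0],"rotation": [0,0,0]},{"offset": [0,0,0],"rotation": [0,0,0]},{"offset": [0,0,0],"rotation": [0,0,0]},{"offset": [0,0,0],"rotation": [0,0,0]}]}}

```text
time: 14.18
tool_pos: [0.4948, 0.014, 0.1732]
tool_rot: [3.141, 0.0, 2.912]
contact_force: [0.2, -0.9, -2.6]
opening: 0.0473
```

```bash
python3 heft.py 0 w9
```

```text
t 14.18 [0.4948 0.014  0.1732] [3.1406e+00 1.0000e-04 2.9120e+00] F [ 0.21 -0.93 -2.61] T [-0.014  0.017  0.032] op 0.0473
move [-0.6, 0.3, 33.2] [0.0009, 0.0001, 0.0014]
F mean [-0.05  0.28 -2.45] std [0.35 0.4  0.41] [ 0.000e+00 -4.355e+01 -2.026e+01 -2.000e-02  9.000e-02  0.000e+00]
t 14.43 [0.4949 0.0141 0.1733] [3.1406e+00 3.0000e-04 2.9120e+00] F [ 0.31 -0.24 -3.09] T [-0.006 -0.034  0.003] op 0.0474
move [-0.5, 0.2, 33.3] [0.001, 0.0002, 0.0014]
```

View pics/w9.png

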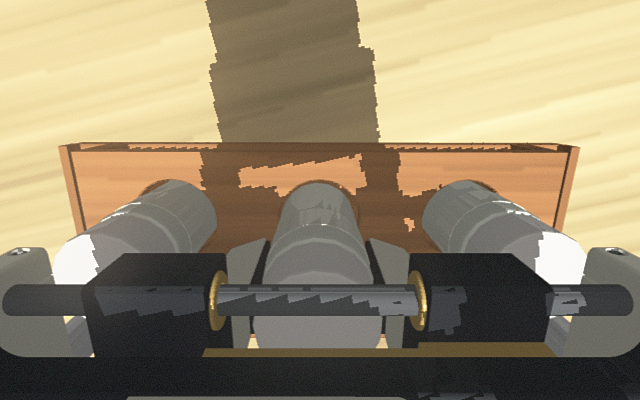

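The middle jar is also about 2.5 N, so it is light. The right one should be the heavy jar. I'll set this one back.

Emit:
{"name": "apply_moves", "arguments": {"motion": [{"offset": [0,0,10],"rotation": [0,0,0]},{"offset": [0,0,10],"rotation": [0,0,0]},{"offset": [0,0,6],"rotation": [0,0,0]},{"offset": [0,0,3],"rotation": [0,0,0]},{"offset": [0,0,0],"rotation": [0,0,0]},{"offset": [0,0,0],"rotation": [0,0,0]}]}}

```text
time: 14.93
tool_pos: [0.4954, 0.014, 0.1432]
tool_rot: [3.141, 0.001, 2.912]
contact_force: [-0.3, 0.0, -2.2]
opening: 0.0471
```

```bash
python3 -c "
from h import *
s=st(0,.14)"
```

```text
t 14.93 [0.4954 0.014  0.1432] [3.1405e+00 8.0000e-04 2.9119e+00] F [-0.31  0.01 -2.19] T [-0.003 -0.007  0.021] op 0.0471
move [-0.1, 0.2, 3.2] [0.001, 0.0008, 0.0013]
```

Not seated yet: the force is still -2.2 N and it is about 3 mm above the grasp height.

Emit:
{"name": "apply_moves", "arguments": {"motion": [{"offset": [0,0,2],"rotation": [0,0,0]},{"offset": [0,0,1],"rotation": [0,0,0]},{"offset": [0,0,1],"rotation": [0,0,0]}]}}

```text
time: 15.18
tool_pos: [0.4959, 0.014, 0.1408]
tool_rot: [3.14, 0.003, 2.912]
contact_force: [-5.1, 0.2, 14.0]
opening: 0.0468
```

```bash
python3 -c "
from h import *
s=st(0,.14)"
```

```text
t 15.18 [0.4959 0.014  0.1408] [3.1405e+00 2.7000e-03 2.9122e+00] F [-5.14  0.19 14.  ] T [-0.002  0.986  0.046] op 0.0468
move [0.4, 0.1, 0.8] [0.0011, 0.0027, 0.0016]
```

Seated (14 N upward). Release and rise.

Emit:
{"name": "apply_moves", "arguments": {"motion": [{"offset": [0,0,0],"rotation": [0,0,0]},{"offset": [0,0,0],"rotation": [0,0,0]},{"offset": [0,0,0],"rotation": [0,0,0]},{"offset": [0,0,0],"rotation": [0,0,0]},{"offset": [0,0,0],"rotation": [0,0,0]},{"offset": [0,0,0],"rotation": [0,0,0]}], "grip": 0.25}}

```text
time: 15.68
tool_pos: [0.4974, 0.0138, 0.1429]
tool_rot: [3.14, 0.008, 2.912]
contact_force: [-1.0, 0.5, 0.9]
opening: 0.0691
```

Emit:
{"name": "apply_moves", "arguments": {"motion": [{"offset": [0,0,-20],"rotation": [0,0,0]},{"offset": [0,0,-25],"rotation": [0,0,0]},{"offset": [0,0,-25],"rotation": [0,0,0]},{"offset": [0,0,-20],"rotation": [0,0,0]},{"offset": [0,0,0],"rotation": [0,0,0]}]}}

```text
time: 16.1
tool_pos: [0.4957, 0.0139, 0.2346]
tool_rot: [3.14, 0.002, 2.912]
contact_force: [0.3, -0.6, 1.2]
opening: 0.069
```

```bash
python3 -c "
from h import *
from cell import *
import cv2
s=st(-1,.235)
p=read_camera('wrist');cv2.imwrite('pics/w10.png',p['img'][:,:,::-1])"
```

```text
t 16.1 [0.4957 0.0139 0.2346] [3.1405e+00 2.2000e-03 2.9120e+00] F [ 0.32 -0.64  1.2 ] T [ 0.007 -0.01   0.046] op 0.069
move [0.4, -94.7, -0.5] [0.0011, 0.0022, 0.0014]
```

View pics/w10.png

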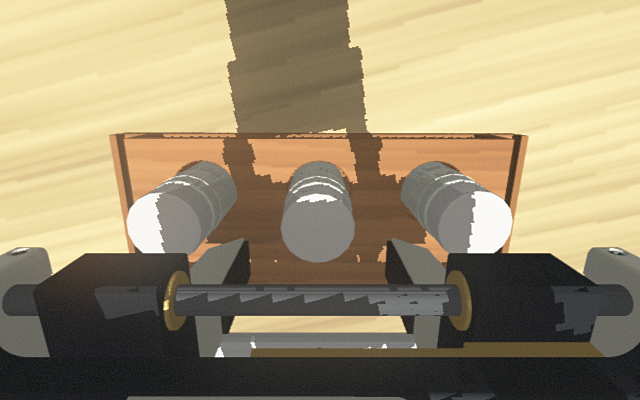

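All three jars stand level in their holes. Next, the right jar.

Emit:
{"name": "apply_moves", "arguments": {"motion": [{"offset": [0,-24,0],"rotation": [0,0.002,0]},{"offset": [0,-24,0],"rotation": [0,0,0]},{"offset": [0,-24,0],"rotation": [0,0,0]},{"offset": [0,-19,0],"rotation": [0,0,0]},{"offset": [0,0,0],"rotation": [0,0,0]},{"offset": [0,0,0],"rotation": [0,0,0]}]}}

```text
time: 16.65
tool_pos: [0.4714, -0.0765, 0.2264]
tool_rot: [3.14, -0.01, 2.914]
contact_force: [0.8, 0.3, -0.1]
opening: 0.0687
```

```bash
python3 -c "
from h import *
s=st(-1,.14)"
```

```text
t 16.65 [ 0.4714 -0.0765  0.2264] [ 3.1395 -0.0101  2.9144] F [ 0.82  0.33 -0.05] T [ 0.044 -0.042 -0.01 ] op 0.0687
move [-3.6, -1.4, 86.3] [0.0021, -0.0101, 0.0038]
```

Emit:
{"name": "apply_moves", "arguments": {"motion": [{"offset": [-3,-3,15],"rotation": [0.002,-0.01,0.003]},{"offset": [0,-1,15],"rotation": [0,0,0]},{"offset": [0,0,20],"rotation": [0,0,0]},{"offset": [0,0,10],"rotation": [0,0,0]},{"offset": [0,0,0],"rotation": [0,0,0]}]}}

```text
time: 17.07
tool_pos: [0.473, -0.0776, 0.1612]
tool_rot: [3.14, -0.002, 2.912]
contact_force: [-0.4, 0.1, -0.2]
opening: 0.0689
```

```bash
python3 -c "
from h import *
from cell import *
import cv2
s=st(-1,.14)
p=read_camera('wrist');cv2.imwrite('pics/w11.png',p['img'][:,:,::-1])"
```

```text
t 17.07 [ 0.473  -0.0776  0.1612] [ 3.1400e+00 -2.5000e-03  2.9118e+00] F [-0.36  0.08 -0.2 ] T [-0.02  -0.03   0.003] op 0.0689
move [-0.9, -0.5, 21.2] [0.0016, -0.0025, 0.0012]
```

View pics/w11.png

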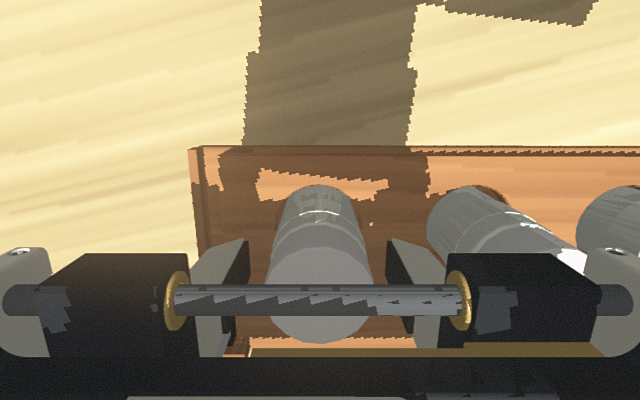

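The right jar is centred between the fingers at about (320,290).

Emit:
{"name": "apply_moves", "arguments": {"motion": [{"offset": [-1,0,9],"rotation": [0,0,0]},{"offset": [0,0,9],"rotation": [0,0,0]},{"offset": [0,0,4],"rotation": [0,0,0]},{"offset": [0,0,0],"rotation": [0,0,0]}]}}

```text
time: 17.45
tool_pos: [0.4752, -0.0764, 0.1388]
tool_rot: [3.14, -0.0, 2.914]
contact_force: [0.8, -1.1, 0.7]
opening: 0.069
```

Emit:
{"name": "apply_moves", "arguments": {"motion": [{"offset": [0,0,0],"rotation": [0,0,0]},{"offset": [0,0,0],"rotation": [0,0,0]},{"offset": [0,0,0],"rotation": [0,0,0]},{"offset": [0,0,0],"rotation": [0,0,0]},{"offset": [0,0,0],"rotation": [0,0,0]},{"offset": [0,0,0],"rotation": [0,0,0]},{"offset": [0,0,0],"rotation": [0,0,0]}], "grip": 1, "grip_force": 30}}

```text
time: 18.03
tool_pos: [0.4755, -0.0767, 0.1394]
tool_rot: [3.14, 0.001, 2.914]
contact_force: [0.3, -0.3, -2.4]
opening: 0.0473
```

Emit:
{"name": "apply_moves", "arguments": {"motion": [{"offset": [0,0,-10],"rotation": [0,0,0]},{"offset": [0,0,-10],"rotation": [0,0,0]},{"offset": [0,0,-10],"rotation": [0,0,0]},{"offset": [0,0,0],"rotation": [0,0,0]},{"offset": [0,0,0],"rotation": [0,0,0]},{"offset": [0,0,0],"rotation": [0,0,0]},{"offset": [0,0,0],"rotation": [0,0,0]},{"offset": [0,0,0],"rotation": [0,0,0]}]}}

```text
time: 18.7
tool_pos: [0.4733, -0.0762, 0.1668]
tool_rot: [3.14, -0.006, 2.913]
contact_force: [1.1, -1.2, -5.5]
opening: 0.0473
```

```bash
python3 heft.py -1 w12
```

```text
t 18.7 [ 0.4733 -0.0762  0.1668] [ 3.1395 -0.0062  2.9132] F [ 1.08 -1.21 -5.47] T [-0.136 -0.187  0.005] op 0.0473
move [-1.1, -1.9, 26.8] [0.002, -0.0062, 0.0026]
F mean [ 0.95 -0.93 -5.61] std [0.41 0.54 0.71] [  0.32 -43.65 -19.89   0.13   0.52   0.  ]
t 18.95 [ 0.4732 -0.0762  0.167 ] [ 3.1395 -0.0063  2.9132] F [ 1.62 -0.3  -5.76] T [-0.207 -0.211  0.041] op 0.0475
move [-1.2, -1.9, 26.9] [0.0021, -0.0064, 0.0026]
```

View pics/w12.png

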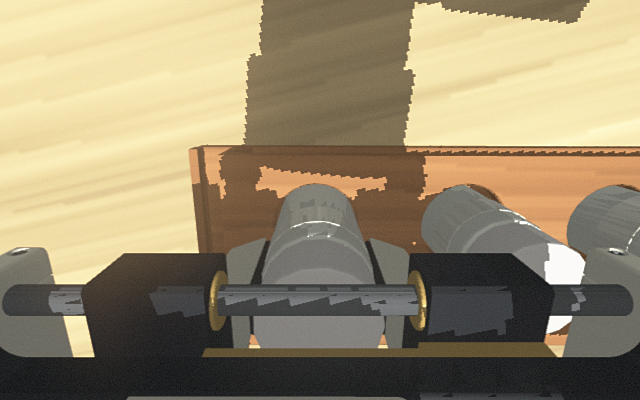

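The right jar weighs about 5.6 N, so it is the heaviest. A slight side force suggests it is rubbing the hole edge, so I'll recentre as I lift it high.

Emit:
{"name": "apply_moves", "arguments": {"motion": [{"offset": [-1,-2,-5],"rotation": [0,-0.003,0]},{"offset": [0,0,-12],"rotation": [0,-0.003,0]},{"offset": [0,0,-12],"rotation": [0,0,0]},{"offset": [0,0,-15],"rotation": [0,0,0]},{"offset": [0,0,-15],"rotation": [0,0,0]},{"offset": [0,0,-15],"rotation": [0,0,0]},{"offset": [0,0,-15],"rotation": [0,0,0]},{"offset": [0,0,-15],"rotation": [0,0,0]},{"offset": [0,0,-10],"rotation": [0,0,0]},{"offset": [0,0,-5],"rotation": [0,0,0]},{"offset": [0,0,0],"rotation": [0,0,0]},{"offset": [0,0,0],"rotation": [0,0,0]}]}}

```text
time: 19.95
tool_pos: [0.4702, -0.078, 0.2922]
tool_rot: [3.137, -0.01, 2.913]
contact_force: [-0.2, -0.4, -5.7]
opening: 0.0474
```

```bash
python3 heft.py -1 w13
python3 - <<'E'
from cell import *
import cv2, numpy as np
for n in ("scene","top"):
    p=read_camera(n);cv2.imwrite(f"pics/{n}9.png",p["img"][:,:,::-1])
    for q in ("jar_p","keeper_knob","dropper_bottle","beaker","tumbler"):
        print(n,q,[(np.round(d["location"],3).tolist(),round(d["score"],2)) for d in tip_of(q,p)[:4]])
E
```

```text
t 19.95 [ 0.4702 -0.078   0.2922] [ 3.137  -0.01    2.9132] F [-0.24 -0.4  -5.75] T [-0.032 -0.023 -0.03 ] op 0.0474
move [-5.0, -0.1, 152.1] [0.0046, -0.01, 0.0026]
F mean [-0.08  0.23 -4.93] std [0.45 0.72 0.12] [ 1.000e-02 -4.066e+01 -2.564e+01 -2.000e-02  1.600e-01  0.000e+00]
t 20.2 [ 0.4702 -0.078   0.2915] [ 3.1369 -0.0113  2.9132] F [-0.54  0.14 -5.03] T [-0.029 -0.055  0.043] op 0.0472
move [-5.3, -0.2, 151.5] [0.0047, -0.0113, 0.0026]
scene jar_p [([0.58, -0.004, 0.181], 0.73), ([0.469, -0.075, 0.165], 0.69), ([0.513, 0.103, 0.012], 0.67), ([0.498, 0.015, 0.011], 0.54)]
scene keeper_knob [([0.58, 0.0, 0.178], 0.64), ([0.5, 0.015, 0.011], 0.35)]
scene dropper_bottle [([0.438, -0.387, -0.004], 0.77)]
scene beaker [([0.627, -0.457, 0.002], 0.91)]
scene tumbler [([0.56, 0.45, -0.001], 0.62)]
top jar_p [([0.519, 0.105, 0.017], 0.52), ([0.498, 0.013, 0.013], 0.5)]
top keeper_knob [([0.579, -0.005, 0.174], 0.6), ([0.52, 0.102, 0.012], 0.35)]
top dropper_bottle [([0.439, -0.388, 0.0], 0.62)]
top beaker [([0.624, -0.458, 0.003], 0.7)]
top tumbler [([0.561, 0.458, 0.0], 0.58)]
```

View pics/scene9.png

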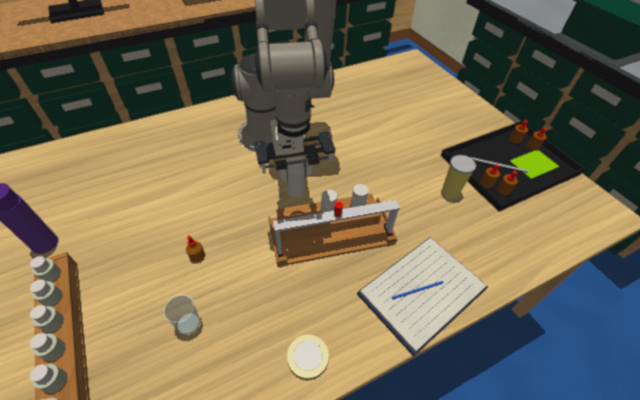

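View pics/w13.png

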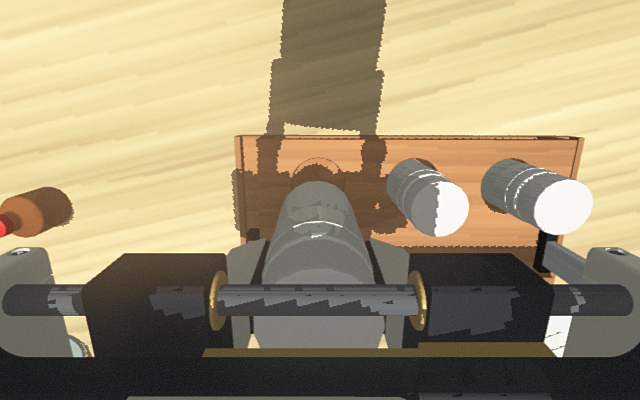

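The base is at about 0.164 m (needs over 0.135). The two lighter jars are seated, the knob is about 86 mm from the rack origin (rear stop at 85 mm), and the bystanders haven't moved. Handing in.

```bash
python3 -c "
from cell import *
s=observe();print(s['qvel'].round(4),s['time']);hand_in()"
```

```text
[-0.0022 -0.0012  0.0011  0.0017  0.0014 -0.0006] 20.8
the job is handed in; nothing more can be done
```

I handed the job in at 20.8 s with the heaviest jar, the right one, held upright and still above the rack. The hand-in reports no verdict.

- **Keeper:** I slid it by its knob to the rear stop, where the push force rose to about 16 N. The last camera check put it about 86 mm along its slide (the stop is at 85 mm).
- **Hefting, left to right:** the left and middle jars each read about 2.5 N, and the right about 5 N. The first reading of the right jar was 5.6 N, with a slight side force from rubbing its hole. Once it was clear, it read 4.9 N.
- **Last checks:**
    - The held jar's base is about 0.16 m up, the tool is tilted less than 1° and the arm is almost motionless.
    - The left and middle jars stand upright on the rack floor.
    - The dropper bottle, beaker and tumbler are where they started, within the few-millimetre accuracy of the networks.
- **Disagreement:** in the scene picture, the jar search also reported a fourth "jar" at the keeper knob. I took that as a false detection.

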